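Present the tall copper base plate to the inspection camera

TASK

Draw the tallest of the three copper base plates up out of the slotted wooden block and hold it in the air in front of the inspection camera: the middle of the plate straight ahead of the lens and 16 cm from it, one face (either) square to the downward-looking line of sight, the plate's width level and the edge that was uppermost in the block still uppermost. Leave the other two plates, the ornaments and the gift goods where they stand, and keep the gripper, arm and plate off the camera. Finish while still holding the plate there, motionless, with nothing but the gripper carrying it.

Things in the scene. Friction and masses are not known exactly. Their poses are not given: they have to be found in the camera images.
- tall_plate: The plate to present: flat stiff copper plate 8 mm thick (x), 100 wide (y), 130 tall (z), about 0.25 kg, faces alike, four small screw holes. Origin: middle of its bottom edge. Stands upright in any one of the block's slots, bottom 10 mm and top edge 140 mm above the table, 90 mm showing. Loose by about 2.5 mm, so it may lean 3 degrees. Clear of the slot once raised 40 mm.
- plate_center (a point): Middle of the tall plate, 65 mm above its bottom edge and mid-thickness; axes as the plate's.
- short_plate_a: Another copper plate of the same width and thickness but 75 mm tall, in another slot (top 85 mm above the table). Leave alone. Origin: middle of its bottom edge.
- short_plate_b: Second copper plate 75 mm tall, same as short_plate_a, in the remaining slot. Leave alone. Origin: middle of its bottom edge.
- rack: Fixed wooden block 160 mm (x) by 125 mm (y), 50 mm high, with three parallel upright slots that run along its y, at its x = -50, 0 and +50 mm, 40 mm deep. Origin: centre of its underside on the table.
- camera_stand: Fixed inspection camera stand: round foot 100 mm across, slim post 325 mm tall. Origin: centre of the foot on the table; its -x is the horizontal direction in which the camera looks, roughly towards the robot. Do not touch.
- camera_head: The camera on the stand: grey box 70 x 44 x 44 mm with a black lens barrel 34 mm across and 30 mm long, 95 mm long in all. Origin: centre of the lens's front, 290 mm above the table and 70 mm in front of the post. It looks along its own -x, 25 degrees below level; its y is level, its z points up and, by 25 degrees, forwards over the view.
- focus (a point): The point where the plate's middle belongs: 160 mm from the lens's front along the line of sight, about 222 mm above the table. Axes as the camera head's: the plate's x must lie along this x (either way), the plate's z along this z.
- lantern: Bystander: miniature tin lantern, 68 mm wide roof, 93 mm tall. Origin: centre of its underside.
- cardinal: Bystander: red glass cardinal, 75 mm long, 75 mm tall. Origin: centre of its underside.
- church: Bystander: plaster church 60 x 130 mm, steeple 125 mm tall. Origin: centre of the nave's underside.
- candle_jar: Bystander: candle jar with wooden lid, 64 mm across, 80 mm tall. Origin: centre of its underside.
- gift_box: Bystander: gift box 84 x 84 mm, 64 mm tall. Origin: centre of its underside.
- bell: Bystander: brass hand bell 60 mm across, 89 mm tall. Origin: centre of its underside.

How it is judged:
By the outcome, as a careful person would: the job done as asked, in the order asked, and still so for the second after the job is handed in, while the arm keeps its last pose, push and grip.
It also fails if it takes over 42 s, if anything falls off the work surface, if the arm or the gripper's body presses on something with over 40 N, if the wrist force passes 120 N, or if a joint passes its speed limit or range.

ROBOT

A 6-joint arm with a two-finger parallel gripper is mounted at the origin on the work surface. World frame = base frame: x ahead of the robot, y to its left, z up, the work surface at z = 0. Lengths are in mm, angles in rad, forces in N, time in s.
With the tool pointing down it reaches from about 300 to 775 mm from the base axis. Payload 14.6 kg.
Tool frame: the origin (TCP) lies midway between the tips of the shut fingers; the grasp point (between the pads) lies behind it (manip.grip_depth is the z of the grasp point in the tool frame, in mm); z points along the fingers, y is the line along which they close (so a half turn about z gives the same grasp; the last joint's range is limited). The gripper opens to 94 mm and grips with 3 to 60 N. Pads are 16 mm wide; open, the fingers measure 119 mm over their backs; the gripper's body (75 mm by 177 mm) begins 78 mm behind the grasp point.
Start: joints at [1.134, 0.3, 1.521, -0, 1.321, -0.067], TCP at [198.783, 512.811, 205.446] pointing down, gripper open.
Joint ranges: [-3.03, 3.03], [-0.79, 2.21], [0.23, 2.52], [-1.04, 4.18], [0, 3.07], [-2.55, 2.55]. Speed limits (rad/s): [2.22, 2.22, 2.57, 3.14, 3.14, 3.14].

INTERFACE

Orientations are given as [roll, pitch, yaw] about the fixed x, y, z axes, in that order (R = Rz(yaw) Ry(pitch) Rx(roll)).
In Python, from cell import manip, camrig, telemetry, workorder gives the robot as it stands (manip), with the cameras (camrig), the readings (telemetry) and the job (workorder).
- The arm moves only by the tool inch_along, called after ">>>" in YAML: its name, and indented under it one key for each argument. Schema: {"type":"object","properties":{"motion":{"type":"object","properties":{"dx":{"type":"array","items":{"type":"number"},"minItems":1,"maxItems":5},"dy":{"type":"array","items":{"type":"number"},"minItems":1,"maxItems":5},"dz":{"type":"array","items":{"type":"number"},"minItems":1,"maxItems":5},"wx":{"type":"array","items":{"type":"number"},"minItems":1,"maxItems":5},"wy":{"type":"array","items":{"type":"number"},"minItems":1,"maxItems":5},"wz":{"type":"array","items":{"type":"number"},"minItems":1,"maxItems":5}},"additionalProperties":false,"required":["dx","dy","dz","wx","wy","wz"]},"finger_gap":{"type":"number"},"grip_force":{"type":"number"},"only":{"type":"string"},"quiet":{"type":"boolean"},"lines":{"type":"string"}},"required":["motion"],"additionalProperties":false}. motion is an object with one list for each field, all of the same length, 1 to 5, a row being the entries at one place: dx, dy, dz (the shift in normalised numbers (1 is 0.6 m)), wx, wy, wz (a rotation vector in fractions of the full range, 1 being 4 rad); each row is the pose to reach, as a shift and turn from the pose commanded when the call began, along the tool's axes at that moment; what a row does not reach only later rows make up. A row lasts 1/10 s, in which the tool goes at most 50 mm and 0.15 rad, less where a joint would pass 70% of its speed; a pose out of reach is approached as far as the arm can. finger_gap is the finger opening in mm, set as the call begins (left out keeps the last). The fingers move at their own pace and stop on an object; grip_force is the grip in N (left out, the last holds). Time passes only in rows, so rows that do not move let the fingers close. The tool returns the time, the measured TCP pose, the force, the opening and the grip force at its end. only (a regular expression) keeps the lines of the reply that match it, lines (a string "A,B") keeps lines A to B, and quiet returns only ok. No shift or turn number may pass 1 either way. Input that does not fit is refused with a message, and nothing moves.
- telemetry.read_state(): the state, without advancing time (a new reading comes with each control period).
- camrig.camera(name): name is "side" or "top" or "wrist"; returns (picture, depth): 420x560x3 uint8, red, green, blue; 420x560 float32, mm along the optical axis (not along the pixel's ray), 0 where there is no reading.
- camrig.camera_info(name): a dict with "K" (3x3 intrinsics, pixels), "rvec" (rotation vector, rad) and "tvec" (3), from world to camera coordinates, as OpenCV has them; the wrist camera has in their place "mount" (4x4, takes a point from camera to tool coordinates, whose origin is the TCP and whose axes are the flange's). Camera axes: x right, y down, z forward; pixel columns grow to the right and rows downward; lengths in mm; the calibration is good to about 2 mm. The wrist camera is an equidistant fisheye: a pixel r from the principal point sees the ray r / f radians off the axis. A picture is of the moment at which its call begins: read the wrist's pose just before it. camera_info takes no time and is no camera call.
- workorder.sign_off(): hands the job in; it is judged then, once.
The state is a dict: "clock": time; "joints": joint angles; "qd": joint speeds; "effort": joint torques, N m; "eef_pos": TCP position; "eef_rot": TCP orientation; "wrist_force": force on the tool from outside, world axes, zero at the start; "moment": the same for the moment, N m; "finger_gap": finger opening in mm; "finger_force": force on a finger pad.
Only numpy, scipy, OpenCV 4.12 (cv2) and the standard library are available. Lean on these libraries where they do the work, as an engineer would, in place of code of your own. Each camera call takes 0.05 s, during which the arm holds its last target. There are 200 camera calls.

## Working session

There is one attempt and no reset: what is moved stays moved. The work goes in short steps, Python scripts to look and compute and a tool call to move; the robot and the scene stay as the last step left them, time stands still between calls to the robot, and variables do not carry over. Pictures are saved under pics/ and viewed, at most 10 in all, crops included, and the job is handed in when it is done.

```bash
ls; mkdir -p pics; cat > h.py <<'E'
import numpy as np, cv2
from cell import manip, camrig, telemetry, workorder
from scipy.spatial.transform import Rotation as R
def grab(n,fn=None):
    s=telemetry.read_state(); im,d=camrig.camera(n)
    if fn: cv2.imwrite('pics/'+fn,im[:,:,::-1])
    return s,im,d
def world(n,d,mask=None):
    "world points HxWx3 from depth of side/top"
    i=camrig.camera_info(n);K=np.array(i['K']);Rm=cv2.Rodrigues(np.array(i['rvec'],float))[0];t=np.array(i['tvec'],float).ravel()
    v,u=np.indices(d.shape); p=np.stack([(u-K[0,2])/K[0,0]*d,(v-K[1,2])/K[1,1]*d,d],-1)
    return (p-t)@Rm
E
python3 - <<'E'
from h import *
for n in('side','top'):
    s,im,d=grab(n,n+'1.png'); np.savez(n+'1.npz',im=im,d=d)
    i=camrig.camera_info(n);print(n,i,(d>0).mean())
print(camrig.camera_info('wrist'),manip.grip_depth,s)
E
```

```text
cell.py
pics
side {'K': array([[391.53097591,   0.        , 280.67147128],
       [  0.        , 391.53097591, 212.47958766],
       [  0.        ,   0.        ,   1.        ]]), 'rvec': array([ 2.09277179, -0.40811029,  0.23830253]), 'tvec': array([-562.20630381,  287.600413  ,  973.69284372])} 0.9958971088435374
top {'K': array([[441.07201674,   0.        , 277.74636559],
       [  0.        , 441.07201674, 211.69192104],
       [  0.        ,   0.        ,   1.        ]]), 'rvec': array([ 2.16845143, -2.1096927 ,  0.16000713]), 'tvec': array([1.42865755e-02, 6.31741623e+02, 1.40176905e+03])} 0.9959056122448979
{'K': array([[325.1922621 ,   0.        , 280.80042296],
       [  0.        , 325.1922621 , 212.63129507],
       [  0.        ,   0.        ,   1.        ]]), 'mount': array([[-1.06390964e-04, -9.60118102e-01, -2.79594741e-01,
         8.24125146e+01],
       [ 9.99999078e-01,  2.76358463e-04, -1.32952296e-03,
        -8.63034903e-01],
       [ 1.35376743e-03, -2.79594625e-01,  9.60117187e-01,
        -1.78069801e+02],
       [ 0.00000000e+00,  0.00000000e+00,  0.00000000e+00,
         1.00000000e+00]])} -18.8 {'clock': 0.05, 'joints': array([ 1.13439860e+00,  3.00456826e-01,  1.52152915e+00, -1.71699115e-05,
        1.32070008e+00, -6.66401438e-02]), 'qd': array([ 0.00177738, -0.00110802,  0.00047812,  0.00018223,  0.00068614,
        0.00012002]), 'effort': array([ 7.79982965e-04, -5.33218110e+01, -3.53704977e+01,  7.10348692e-02,
        2.34877970e-02, -1.27569169e-04]), 'eef_pos': array([198.68943572, 512.59828771, 204.91612774]), 'eef_rot': array([-3.14050058e+00, -5.62159962e-05,  2.77183930e+00]), 'wrist_force': array([ 0.19037239,  1.23070218, -0.32634085]), 'moment': array([-0.01633213,  0.00101334,  0.00685859]), 'finger_force': 0.0, 'finger_gap': 93.61688406617002}
```

View pics/side1.png

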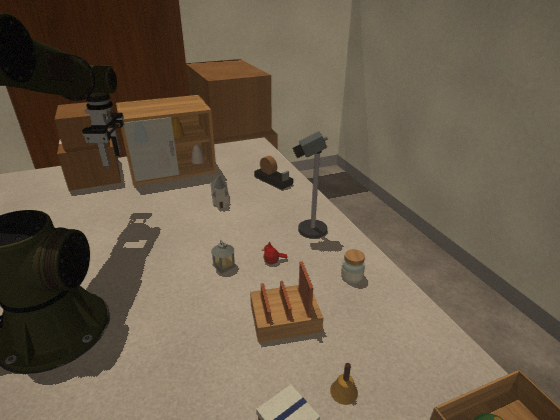

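View pics/top1.png

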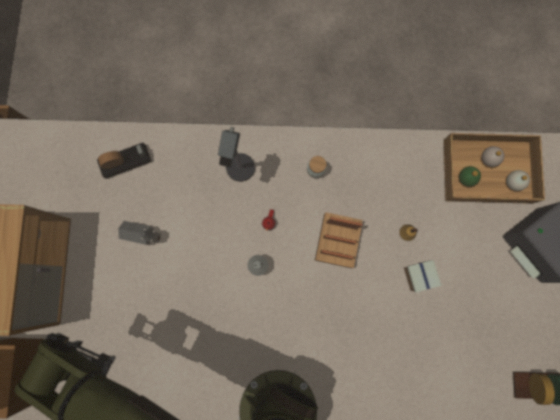

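Side view: the rack is at about (285,310), with the tall plate in its far slot (305,285), and the camera head at (312,145). Top view: the rack is at (340,240), the tall plate's edge at (345,221), the camera head at (228,148) and the foot at (240,168). Next I'll measure these.

```bash
python3 - <<'E'
from h import *
for n in('side','top'):
    z=np.load(n+'1.npz');im,d=z['im'],z['d'];P=world(n,d)
    cv2.imwrite(f'pics/{n}crop.png',cv2.resize((im[250:350,235:335] if n=='side' else im[120:275,210:370])[:,:,::-1],None,fx=4,fy=4,interpolation=cv2.INTER_CUBIC))
    hsv=cv2.cvtColor(im,cv2.COLOR_RGB2HSV)
    for (u,v) in ([(305,285),(303,270),(285,300),(266,300),(312,145),(300,150),(313,230),(352,270)] if n=='side' else [(345,221),(340,239),(337,255),(228,148),(225,160),(240,172),(318,165),(340,230)]):
        print(n,u,v,hsv[v,u],P[v,u].round(1))
E
```

```text
side 305 285 [ 10 143  73] [ 584.9 -207.1  119.3]
side 303 270 [ 10 169 133] [ 592.8 -177.   140. ]
side 285 300 [ 13 148  67] [ 535.9 -200.9   82.5]
side 266 300 [ 10 173 137] [ 492.2 -186.7   85.5]
side 312 145 [21 34 53] [763.4 140.1 320.3]
side 300 150 [12 39 33] [729.  149.6 305.8]
side 313 230 [13 40 57] [780.  132.1  15.5]
side 352 270 [28 42 98] [ 768.8 -132.    50.1]
top 345 221 [ 11 135 127] [ 594.6 -190.9  136. ]
top 340 239 [ 11 133 121] [ 543.9 -183.2   81.8]
top 337 255 [ 11 126 107] [ 492.7 -173.6   85.7]
top 228 148 [40  8 90] [759.  155.  328.3]
top 225 160 [17 41 44] [730.4 164.1 309.7]
top 240 172 [15 24 63] [771.  150.5  12.2]
top 318 165 [ 16 114 146] [ 784.7 -110.1   80. ]
top 340 230 [ 15 117 151] [ 576.7 -187.7   47.8]
```

```bash
python3 - <<'E'
from h import *
def plane(p):
    for k in range(4):
        c=p.mean(0);n=np.linalg.svd(p-c,full_matrices=False)[2][2];r=abs((p-c)@n);p=p[r<max(3,2*r.std())] if k<3 else p
    return c,n*np.sign(n[2]),r.std(),len(p)
for nme in('side','top'):
    z=np.load(nme+'1.npz');im,d=z['im'],z['d'];P=world(nme,d);X,Y,Z=P[...,0],P[...,1],P[...,2]
    print('==',nme)
    box=(X>440)&(X<660)&(Y>-280)&(Y<-100)
    print('rack top',end=' ');m=box&(abs(Z-50)<5);q=cv2.minAreaRect(P[m][:,:2].astype(np.float32));print(q,np.median(Z[m]),m.sum())
    for nm,lo,hi,x0,x1 in(('tall',120,150,560,640),('mid',72,95,520,560),('near',72,95,470,515)):
        m=box&(Z>lo)&(Z<hi)&(X>x0)&(X<x1)
        p=P[m];print(nm,m.sum(),p.min(0).round(),p.max(0).round(),cv2.minAreaRect(p[:,:2].astype(np.float32)), np.percentile(p[:,2],[50,90,98]).round(1))
    h=(X>660)&(X<860)&(Y>80)&(Y<240)&(Z>255)&(Z<345)
    p=P[h];print('head',len(p),p.min(0).round(),p.max(0).round(),cv2.minAreaRect(p[:,:2].astype(np.float32)))
    hsv=cv2.cvtColor(im,cv2.COLOR_RGB2HSV)
    b=h&(hsv[...,2]>65); print('bright plane',*plane(P[b]))
    b=h&(hsv[...,2]<50); print('barrel',b.sum(),P[b].mean(0),P[b].min(0),P[b].max(0))
    f=(X>700)&(X<880)&(Y>60)&(Y<220)&(Z>7)&(Z<25);p=P[f];print('foot',len(p),cv2.minEnclosingCircle(p[:,:2].astype(np.float32)),np.median(p[:,2]))
    f=(X>700)&(X<880)&(Y>60)&(Y<220)&(Z>40)&(Z<240);p=P[f];print('post',len(p),np.median(p,0) if len(p) else '')
E
```

```text
== side
rack top ((543.3690795898438, -183.48301696777344), (129.66500854492188, 160.8624267578125), 79.6435775756836) 50.60171252888498 1811
tall 183 [ 579. -244.  121.] [ 605. -145.  143.] ((591.61962890625, -194.1981658935547), (100.84891510009766, 8.414511680603027), 79.38433837890625) [139.2 141.5 142.4]
mid 141 [ 530. -234.   72.] [ 554. -137.   88.] ((542.5640869140625, -185.36178588867188), (98.46772003173828, 8.37047004699707), 79.81253814697266) [84.8 87.  87.7]
near 132 [ 481. -225.   72.] [ 506. -127.   89.] ((493.9750061035156, -175.55714416503906), (100.0819091796875, 8.572336196899414), 79.41413116455078) [85.  86.8 88. ]
head 575 [713. 124. 255.] [814. 183. 345.] ((763.4547119140625, 153.49745178222656), (46.41264724731445, 103.17286682128906), 74.7001953125)
bright plane [778.1091019  149.20322715 296.49069805] [-0.23446562 -0.97121015  0.04215109] 1.0782959876071045 76
barrel 107 [732.92771385 152.36045637 302.22678297] [713.23747335 135.7140628  286.06516576] [804.83361434 171.6631279  328.85552975]
foot 391 ((788.0455932617188, 152.75408935546875), 53.853664398193
[... 539 characters left out ...]
.2 90.4]
near 88 [ 485. -221.   72.] [ 508. -126.   93.] ((496.94476318359375, -173.7073974609375), (97.5088882446289, 8.448822021484375), 78.83429718017578) [84.7 88.7 90.7]
head 542 [715. 128. 287.] [819. 183. 345.] ((766.125244140625, 158.32272338867188), (45.14630889892578, 102.23560333251953), 77.25775909423828)
bright plane [763.24882495 158.54603009 332.96813723] [-0.39291325  0.07290108  0.9166813 ] 0.8634517368805605 265
barrel 61 [726.86471682 161.32964265 306.93578287] [716.3631424  149.69144049 287.1850853 ] [735.56652899 174.91778146 315.98186133]
foot 537 ((792.8583984375, 138.5728302001953), 96.69526672363281) 13.603749504021582
post 62 [784.64599917 148.93532469 116.35059577]
```

View pics/topcrop.png

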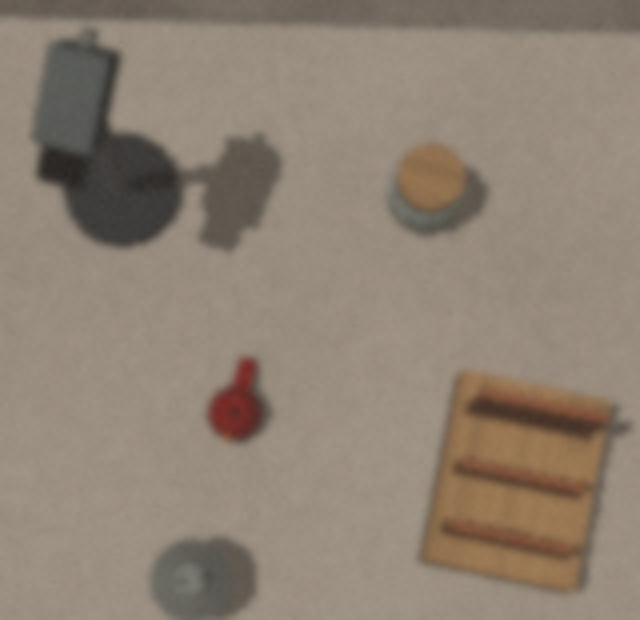

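The crop shows the camera head at the upper left, its barrel towards the robot. The tall plate is in the far slot at crop (540,412), and its lower-left neighbours are the short plates. Estimates: the tall plate's top centre is at about (593,-193,140) with yaw -10.5°, and the lens is at about (719,168,290) with yaw about -12°.

I'll move above the plate, with the fingers closing along its normal.

```bash
cat >> h.py <<'E'
def frame(z,y):
    z=np.array(z,float);z/=np.linalg.norm(z);y=np.array(y,float);y-=z*(y@z);y/=np.linalg.norm(y)
    return np.stack([np.cross(y,z),y,z],1)
def pose(s=None):
    s=s or telemetry.read_state(); return np.array(s['eef_pos']),R.from_euler('xyz',s['eef_rot']).as_matrix()
def delta(p1,R1):
    p,R0=pose(); return np.r_[R0.T@(np.array(p1)-p),R.from_matrix(R0.T@R1).as_rotvec()].round(4)
def down(yaw): a=np.radians(yaw); return frame([0,0,-1],[np.cos(a),np.sin(a),0])
E
python3 -c "
from h import *
print(delta([593,-193,205],down(-10.5)))"
```

```text
[-6.226990e+02 -5.153587e+02  4.629000e-01 -9.000000e-04  7.000000e-04
  1.384200e+00]
```

Careful with the scale: shifts go in shares of 0.6 m and turns go in shares of 4 rad. That gives: -192 mm / 600 = -0.32, -160 mm / 600 = -0.2667, 0.45 rad / 4 = 0.1125.

>>> inch_along:
  motion: {"dx": [-0.0633, -0.1283, -0.1917, -0.2567, -0.32], "dy": [-0.0533, -0.1067, -0.16, -0.2133, -0.2667], "dz": [0, 0, 0, 0, 0], "wx": [0, 0, 0, 0, 0], "wy": [0, 0, 0, 0, 0], "wz": [0.0225, 0.045, 0.0675, 0.09, 0.1125]}
  finger_gap: 40

```text
clock: 0.6
eef_pos: [320.2, 292.6, 205.3]
eef_rot: [-3.142, 0.0, 2.319]
wrist_force: [0.7, 0.2, 0.1]
finger_gap: 57.4
finger_force: 0.0
```

```bash
python3 -c "
from h import *
print(delta([593,-193,205],down(-10.5)))"
```

```text
[-5.415455e+02 -1.302186e+02  3.550000e-01 -1.000000e-04  1.000000e-04
  9.310000e-01]
```

In the tool's units: -240 mm / 600 = -0.4, -192 mm / 600 = -0.32, 0.45 rad / 4 = 0.1125.

>>> inch_along:
  motion: {"dx": [-0.08, -0.16, -0.24, -0.32, -0.4], "dy": [-0.02, -0.04, -0.06, -0.08, -0.1], "dz": [0, 0, 0, 0, 0], "wx": [0, 0, 0, 0, 0], "wy": [0, 0, 0, 0, 0], "wz": [0.0225, 0.045, 0.0675, 0.09, 0.1125]}

```text
clock: 1.1
eef_pos: [440.2, 76.0, 205.4]
eef_rot: [3.142, -0.0, 1.868]
wrist_force: [0.4, 0.6, 1.0]
finger_gap: 40.2
finger_force: 0.0
```

```bash
python3 -c "
from h import *
print(delta([593,-193,205],down(-10.5)))"
```

```text
[-3.019765e+02  6.727720e+01  4.391000e-01  1.000000e-04 -1.000000e-04
  4.804000e-01]
```

In the tool's units: -240 mm / 600 = -0.4, -192 mm / 600 = -0.32, 0.48 rad / 4 = 0.12.

>>> inch_along:
  motion: {"dx": [-0.08, -0.16, -0.24, -0.32, -0.4], "dy": [0.0183, 0.0367, 0.055, 0.0717, 0.09], "dz": [0, 0, 0, 0, 0], "wx": [0, 0, 0, 0, 0], "wy": [0, 0, 0, 0, 0], "wz": [0.025, 0.05, 0.075, 0.1, 0.12]}

```text
clock: 1.6
eef_pos: [563.0, -137.2, 205.2]
eef_rot: [-3.141, -0.0, 1.388]
wrist_force: [0.3, 0.1, 0.7]
finger_gap: 40.3
finger_force: 0.0
```

```bash
python3 -c "
from h import *
print(delta([593,-193,205],down(-10.5)))
"
```

```text
[-4.94427e+01  3.96811e+01  1.34000e-01 -4.00000e-04 -1.00000e-04
  0.00000e+00]
```

Next I move above the plate and look with the wrist camera.

In the tool's units: -49 mm / 600 = -0.0817, 40 mm / 600 = 0.0667.

>>> inch_along:
  motion: {"dx": [-0.0417, -0.0817, -0.0817], "dy": [0.0333, 0.0667, 0.0667], "dz": [0, 0, 0], "wx": [0, 0, 0], "wy": [0, 0, 0], "wz": [0, 0, 0]}

```text
clock: 1.9
eef_pos: [593.6, -193.3, 204.1]
eef_rot: [-3.14, 0.0, 1.389]
wrist_force: [0.6, 0.9, -1.0]
finger_gap: 39.8
finger_force: 0.0
```

```bash
cat >> h.py <<'E'
def wworld(s,d,depth_is_z=True):
    i=camrig.camera_info('wrist');K=np.array(i['K']);M=np.array(i['mount']);p,Rt=pose(s)
    v,u=np.indices(d.shape);x=(u-K[0,2])/K[0,0];y=(v-K[1,2])/K[1,1];r=np.hypot(x,y)+1e-9
    k=np.tan(r)/r; c=np.stack([x*k*d,y*k*d,d],-1)
    return (c@M[:3,:3].T+M[:3,3])@Rt.T+p
E
python3 - <<'E'
from h import *
s,im,d=grab('wrist','w1.png');np.savez('w1.npz',im=im,d=d,p=s['eef_pos'],r=s['eef_rot'])
print(s['eef_pos'],s['eef_rot'],(d>0).mean())
P=wworld(s,d);X,Y,Z=np.moveaxis(P,-1,0)
box=(X>440)&(X<660)&(Y>-280)&(Y<-100)
m=box&(abs(Z-50)<5);print('rack',m.sum(),cv2.minAreaRect(P[m][:,:2].astype(np.float32)),np.median(Z[m]))
for nm,lo,hi,x0,x1 in(('tall',125,150,560,640),('mid',75,95,520,560),('near',75,95,470,515)):
    p=P[box&(Z>lo)&(Z<hi)&(X>x0)&(X<x1)]
    if len(p)>5: print(nm,len(p),cv2.minAreaRect(p[:,:2].astype(np.float32)),np.percentile(p[:,2],[50,90,98]).round(1))
E
```

```text
[ 593.59177923 -193.29756084  204.10997605] [-3.14022684e+00  8.60888197e-05  1.38909637e+00] 0.9959098639455782
rack 12374 ((542.7333374023438, -185.2970733642578), (125.78298950195312, 160.98390197753906), 79.5553207397461) 48.94765924629621
tall 1216 ((592.384033203125, -194.46957397460938), (100.0927963256836, 7.80961275100708), 79.43853759765625) [138.9 139.7 140.2]
mid 908 ((543.9610595703125, -182.38674926757812), (95.08395385742188, 8.712336540222168), 79.5127182006836) [83.8 84.8 85.5]
near 971 ((494.26788330078125, -176.373291015625), (100.36456298828125, 8.983787536621094), 79.51921844482422) [83.7 84.8 85.3]
```

View pics/w1.png

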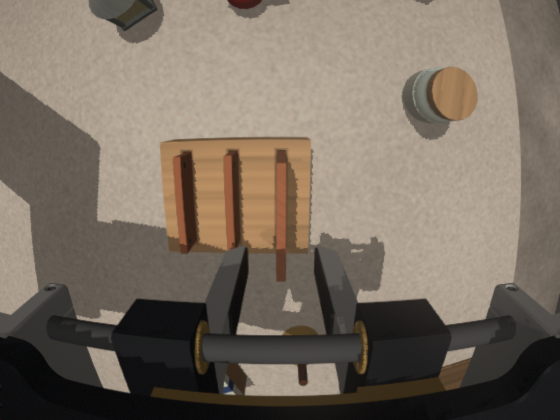

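The wrist view shows the tall plate's top edge at (281,150-280), midway between the fingers (245 and 318). All the cameras agree on about (592.5,-194,140) with yaw -10.5°. I'll descend so the grasp point is 30 mm below the top edge.

In the tool's units: 113 mm / 600 = 0.1883, 80 mm / 600 = 0.1333.

>>> inch_along:
  motion: {"dx": [-0.0017, -0.0017, -0.0017, -0.0017], "dy": [-0.0017, -0.0017, -0.0017, -0.0017], "dz": [0.0667, 0.1333, 0.1883, 0.1883], "wx": [0, 0, 0, 0], "wy": [0, 0, 0, 0], "wz": [0, 0, 0, 0]}

```text
clock: 2.35
eef_pos: [589.6, -189.5, 88.2]
eef_rot: [-3.134, -0.002, 1.393]
wrist_force: [-0.1, -0.2, -0.1]
finger_gap: 40.1
finger_force: 0.0
```

>>> inch_along:
  motion: {"dx": [0, 0, 0, 0, 0], "dy": [0, 0, 0, 0, 0], "dz": [0, 0, 0, 0, 0], "wx": [0, 0, 0, 0, 0], "wy": [0, 0, 0, 0, 0], "wz": [0, 0, 0, 0, 0]}
  finger_gap: 0
  grip_force: 40

```text
clock: 2.85
eef_pos: [592.6, -191.4, 93.5]
eef_rot: [3.139, 0.0, 1.392]
wrist_force: [0.6, 0.4, 5.7]
finger_gap: 7.9
finger_force: 40.0
```

The plate is gripped, with a gap of 7.9 mm. I'll lift it straight up.

In the tool's units: -34 mm / 600 = -0.0567, -24 mm / 600 = -0.04.

>>> inch_along:
  motion: {"dx": [0, 0, 0, 0, 0], "dy": [0, 0, 0, 0, 0], "dz": [0, -0.01, -0.0233, -0.04, -0.0567], "wx": [0, 0, 0, 0, 0], "wy": [0, 0, 0, 0, 0], "wz": [0, 0, 0, 0, 0]}
  grip_force: 40

```text
clock: 3.35
eef_pos: [592.4, -191.3, 126.6]
eef_rot: [3.141, -0.0, 1.392]
wrist_force: [5.8, -0.8, -5.6]
finger_gap: 7.6
finger_force: 40.0
```

>>> inch_along:
  motion: {"dx": [0, 0, 0, 0, 0], "dy": [0, 0, 0, 0, 0], "dz": [-0.025, -0.0583, -0.1, -0.1417, -0.1667], "wx": [0, 0, 0, 0, 0], "wy": [0, 0, 0, 0, 0], "wz": [0, 0, 0, 0, 0]}

```text
clock: 3.85
eef_pos: [591.9, -191.3, 228.3]
eef_rot: [3.141, 0.0, 1.392]
wrist_force: [0.5, 0.4, -2.1]
finger_gap: 7.8
finger_force: 40.0
```

>>> inch_along:
  motion: {"dx": [0, 0], "dy": [0, 0], "dz": [0, 0], "wx": [0, 0], "wy": [0, 0], "wz": [0, 0]}

```text
clock: 4.05
eef_pos: [591.6, -191.2, 225.5]
eef_rot: [-3.14, -0.0, 1.392]
wrist_force: [-0.1, -0.6, -2.6]
finger_gap: 7.5
finger_force: 40.0
```

```bash
cat >> h.py <<'E'
def cam(psi,tilt=25):
    "camera head axes as columns"
    return R.from_euler('ZY',[psi,-tilt],degrees=True).as_matrix()
def goal(psi): C=cam(psi); return frame(-C[:,2],C[:,0])
E
python3 - <<'E'
from h import *
print(cam(-12).round(3)); print(delta([565,140,320],goal(-12)))
for n in('side','top'):
    s,im,d=grab(n); np.savez(n+'2.npz',im=im,d=d,p=s['eef_pos'],r=s['eef_rot'])
    P=world(n,d); p,Rt=pose(s); q=(P-p)@Rt; hsv=cv2.cvtColor(im,cv2.COLOR_RGB2HSV)
    m=(abs(q[...,0])<70)&(abs(q[...,1])<15)&(q[...,2]>5)&(q[...,2]<110)&(hsv[...,1]>100)
    v=q[m]; print(n,len(v),v.min(0).round(1),v.max(0).round(1),np.median(v,0).round(1)); w=v[v[:,2]>25]
    if len(w)>10: print(cv2.minAreaRect(v[:,[0,2]].astype(np.float32)),'dy/dz',np.polyfit(w[:,2],w[:,1],1))
E
```

```text
[[ 0.887  0.208 -0.413]
 [-0.188  0.978  0.088]
 [ 0.423  0.     0.906]]
[ 3.211803e+02 -8.526680e+01 -9.428310e+01 -4.376000e-01 -6.800000e-03
  2.990000e-02]
side 362 [-55.2  -5.9   5.1] [45.8  3.  83.2] [-24.3  -5.   43.7]
((-3.855487823486328, 42.59095764160156), (77.78953552246094, 100.17327880859375), 87.9307632446289) dy/dz [ 0.00654427 -4.5816303 ]
top 19 [40.3 -2.7  6.6] [50.   3.  75.6] [47.  -1.9 47.1]
((44.73072052001953, 41.1152229309082), (68.97064971923828, 9.653481483459473), 89.17609405517578) dy/dz [-0.01688301 -0.095188  ]
```

Side view of the lifted plate: its bottom edge is at tool z = 82.5, so the centre is at (-3.5, 0, 17.5) in the tool frame. I'll move to a viewing pose near the goal, raised and short of it.

In the tool's units: 208 mm / 600 = 0.3467, 164 mm / 600 = 0.2733, -0.28 rad / 4 = -0.07.

>>> inch_along:
  motion: {"dx": [0.0533, 0.1267, 0.2, 0.2733, 0.3467], "dy": [-0.0133, -0.0333, -0.0533, -0.0733, -0.0917], "dz": [-0.025, -0.05, -0.0667, -0.0833, -0.1], "wx": [-0.01, -0.025, -0.04, -0.055, -0.07], "wy": [0, 0, 0, 0, 0], "wz": [0, 0, 0.0025, 0.0025, 0.005]}

```text
clock: 4.65
eef_pos: [574.0, 24.8, 285.9]
eef_rot: [2.861, -0.003, 1.372]
wrist_force: [-0.2, -0.4, -2.1]
finger_gap: 7.8
finger_force: 40.0
```

```bash
python3 -c "
from h import *
print(delta([565,140,320],goal(-12)))
"
```

```text
[ 1.112421e+02 -2.104110e+01 -4.116680e+01 -1.554000e-01 -6.600000e-03
  8.700000e-03]
```

In the tool's units: 111 mm / 600 = 0.185, 100 mm / 600 = 0.1667, -0.155 rad / 4 = -0.0388.

>>> inch_along:
  motion: {"dx": [0.0583, 0.125, 0.1667, 0.185, 0.185], "dy": [-0.0117, -0.0233, -0.0317, -0.035, -0.035], "dz": [-0.0217, -0.0467, -0.0617, -0.0683, -0.0683], "wx": [-0.0125, -0.025, -0.035, -0.0388, -0.0388], "wy": [0, 0, -0.0013, -0.0018, -0.0018], "wz": [0, 0, 0.0013, 0.0023, 0.0023]}

```text
clock: 5.15
eef_pos: [565.2, 139.7, 319.7]
eef_rot: [2.708, 0.001, 1.364]
wrist_force: [-0.6, -0.1, -1.3]
finger_gap: 7.9
finger_force: 40.0
```

>>> inch_along:
  motion: {"dx": [0, 0], "dy": [0, 0], "dz": [0, 0], "wx": [0, 0], "wy": [0, 0], "wz": [0, 0]}

```text
clock: 5.35
eef_pos: [565.9, 137.2, 319.6]
eef_rot: [2.708, 0.001, 1.36]
wrist_force: [-0.6, -0.8, -2.7]
finger_gap: 7.7
finger_force: 40.0
```

```bash
python3 - <<'E'
from h import *
s,im,d=grab('wrist','w2.png');np.savez('w2.npz',im=im,d=d,p=s['eef_pos'],r=s['eef_rot'])
P=wworld(s,d);X,Y,Z=np.moveaxis(P,-1,0)
h=(X>680)&(X<860)&(Y>80)&(Y<240)&(Z>255)&(Z<350);print(h.sum()); v,u=np.nonzero(h);print(u.min(),u.max(),v.min(),v.max())
E
```

```text
4700
412 515 126 181
```

View pics/w2.png

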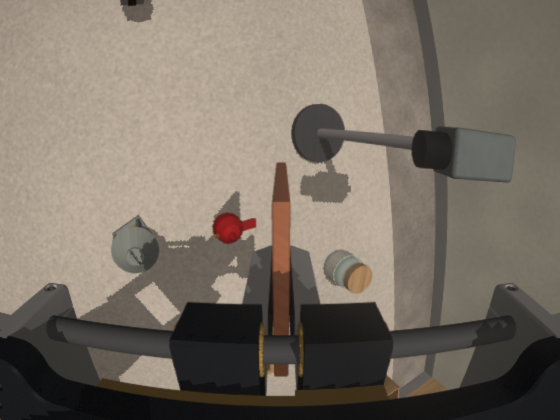

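The wrist view shows the camera head at columns 412-515, rows 126-181, with its lens at (415,148). The foot is at (318,134) and the plate is edge-on at column 281. I'll fit the head in this view together with the earlier two.

```bash
cat > head.py <<'E'
from h import *
def plane(p):
    for k in range(5):
        c=p.mean(0);n=np.linalg.svd(p-c,full_matrices=False)[2][2];r=abs((p-c)@n)
        if k<4:p=p[r<max(1.5,2*r.std())]
    return c,n,r.std(),len(p)
def report(P,im,label):
    X,Y,Z=np.moveaxis(P,-1,0);V=cv2.cvtColor(im,cv2.COLOR_RGB2HSV)[...,2]
    h=(X>680)&(X<860)&(Y>80)&(Y<240)&(Z>255)&(Z<350)&np.isfinite(X)
    # refine yaw: top-face points, chosen in the head frame
    b=P[h&(V>60)]; C=cam(-12); w=b@C; zt=np.percentile(w[:,2],90); top=b[abs(w[:,2]-zt)<3]
    c,n,sd,k=plane(top); n*=np.sign(n[2]); print(label,'topface n',n.round(3),'tilt',np.degrees(np.arccos(n[2])).round(1),'yaw',np.degrees(np.arctan2(-n[1],-n[0])).round(1),sd.round(2),k)
    t2=(top@C)[:,:2].astype(np.float32);q=cv2.minAreaRect(t2);print('  rect in head xy at psi=-12:',np.round(q[0],1),np.round(q[1],1),round(q[2],1))
    ctr=C@np.r_[q[0],np.median((top@C)[:,2])]; print('  top centre',ctr.round(1),'-> lens',(ctr-C@[60,0,22]).round(1))
    hw=P[h&(V<50)]@C
    if len(hw)>20: print('  barrel head-frame pct2 x',np.percentile(hw[:,0],[1,3,10]).round(1),'y',np.percentile(hw[:,1],[2,98]).round(1),'lens x,y of est',(ctr@C-[60,0,22]).round(1), len(hw))
    f=h*0+((X>700)&(X<880)&(Y>60)&(Y<240)&(Z>9)&(Z<20)&(V<80)); 
    n_,l,st,_=cv2.connectedComponentsWithStats(f.astype(np.uint8)); j=1+np.argmax(st[1:,4]); p=P[l==j][:,:2]
    A=cv2.convexHull(p.astype(np.float32))[:,0];s=np.linalg.lstsq(np.c_[2*A,np.ones(len(A))],(A**2).sum(1),rcond=None)[0]
    print('  foot circle',s[:2].round(1),np.sqrt(s[2]+s[0]**2+s[1]**2).round(1))
if __name__=='__main__':
    for n in('side','top'):
        z=np.load(n+'1.npz');report(world(n,z['d']),z['im'],n)
    z=np.load('w2.npz');report(wworld(dict(eef_pos=z['p'],eef_rot=z['r']),z['d']),z['im'],'wrist')
E
python3 head.py
```

```text
side topface n [-0.411  0.087  0.907] tilt 24.8 yaw -12.0 0.38 120
  rect in head xy at psi=-12: [788.4 309.7] [45.1 69. ] 87.2
  top centre [762.  154.7 336. ] -> lens [717.9 164.  290.7]
  barrel head-frame pct2 x [730.2 731.4 732.8] y [292.7 314.4] lens x,y of est [728.4 309.7 -18.8] 107
  foot circle [786.7 149.8] 49.0
top topface n [-0.403  0.096  0.91 ] tilt 24.4 yaw -13.4 0.43 138
  rect in head xy at psi=-12: [790.9 313. ] [66.  43.4] 0.2
  top centre [765.4 157.3 336.1] -> lens [721.3 166.7 290.8]
  barrel head-frame pct2 x [732.8 733.7 737.3] y [298.7 321.7] lens x,y of est [730.9 313.  -20. ] 61
  foot circle [787.9 150. ] 46.2
wrist topface n [-0.412  0.095  0.906] tilt 25.0 yaw -13.0 0.38 2672
  rect in head xy at psi=-12: [788.3 312.2] [42.9 69.2] 89.2
  top centre [763.7 156.9 333.4] -> lens [719.6 166.3 288.1]
  barrel head-frame pct2 x [727.5 727.7 728.2] y [294.1 331.1] lens x,y of est [728.3 312.2 -21.8] 1583
  foot circle [785.5 150.9] 48.6
```

```bash
cat > plate.py <<'E'
from h import *
def rep(P,im,p,Rt,label):
    q=(P-p)@Rt;hsv=cv2.cvtColor(im,cv2.COLOR_RGB2HSV)
    m=(hsv[...,0]<13)&(hsv[...,1]>100)&(abs(q[...,1])<14)&(abs(q[...,0])<75)&(q[...,2]>-55)&(q[...,2]<95)
    m=cv2.erode(m.astype(np.uint8),np.ones((2,2)))>0 if label=='wrist' else m
    v=q[m]; print(label,len(v),np.percentile(v,[1,50,99],axis=0).round(1).tolist())
    e=v[v[:,0]>np.percentile(v[:,0],99)-4]
    print('  +x edge: dx/dz',np.polyfit(e[:,2],e[:,0],1).round(3),'z range',e[:,2].min().round(1),e[:,2].max().round(1))
    if label=='wrist':
        t=v[(v[:,2]<-40)&(v[:,0]>-50)&(v[:,0]<40)]; print('  top edge dz/dx',np.polyfit(t[:,0],t[:,2],1).round(4),'dy/dx',np.polyfit(t[:,0],t[:,1],1).round(4),len(t))
    else:
        w=v[v[:,2]>10]; print('  face y ~ ',np.linalg.lstsq(np.c_[w[:,0],w[:,2],np.ones(len(w))],w[:,1],rcond=None)[0].round(4))
        b=[[x,v[abs(v[:,0]-x)<6][:,2].max()] for x in range(-45,46,10) if (abs(v[:,0]-x)<6).sum()>3]
        print('  bottom edge dz/dx',np.polyfit(*np.array(b).T,1).round(4)) if len(b)>3 else 0
if __name__=='__main__':
    z=np.load('w2.npz');s=dict(eef_pos=z['p'],eef_rot=z['r']);rep(wworld(s,z['d']),z['im'],*pose(s),'wrist')
    s,im,d=grab('side');rep(world('side',d),im,*pose(s),'side')
E
python3 plate.py; python3 -c "
from h import *
f=np.array([577.8,198.3,222.4]);G=goal(-12.8);print(delta(f-G@[-3.5,0,17.5],G))"
```

```text
wrist 2714 [[-49.6, -4.6, -47.1], [20.8, -0.9, -45.6], [47.6, 2.8, 52.0]]
  +x edge: dx/dz [1.6000e-02 4.7094e+01] z range -47.4 69.1
  top edge dz/dx [ 1.10000e-03 -4.56986e+01] dy/dx [ 2.000e-04 -8.508e-01] 1993
side 237 [[-54.8, -4.0, -49.0], [-47.9, 2.0, 13.5], [39.9, 3.5, 78.5]]
  +x edge: dx/dz [-2.0000e-02  4.2372e+01] z range -47.0 76.1
  face y ~  [ 0.0433 -0.0109  3.0328]
  bottom edge dz/dx [3.13000e-02 7.20913e+01]
[ 6.58407e+01 -4.21243e+01  7.03787e+01 -2.20000e-03 -4.40000e-03
  1.19000e-02]
```

The plate sits square in the tool, with its centre at about (-2.5, 0, 18). I'll make the final approach.

In the tool's units: 70 mm / 600 = 0.1167, 67 mm / 600 = 0.1117, 0.012 rad / 4 = 0.003.

>>> inch_along:
  motion: {"dx": [0.0267, 0.06, 0.0883, 0.1033, 0.1083], "dy": [-0.0167, -0.0383, -0.0567, -0.0667, -0.07], "dz": [0.0283, 0.065, 0.095, 0.1117, 0.1167], "wx": [0, -0.0003, -0.0005, -0.0005, -0.0005], "wy": [0, -0.0005, -0.001, -0.001, -0.001], "wz": [0, 0.0015, 0.003, 0.003, 0.003]}

```text
clock: 5.95
eef_pos: [570.8, 203.6, 237.8]
eef_rot: [2.706, 0.0, 1.349]
wrist_force: [-0.0, 0.7, -2.0]
finger_gap: 7.8
finger_force: 40.0
```

>>> inch_along:
  motion: {"dx": [0, 0, 0, 0, 0], "dy": [0, 0, 0, 0, 0], "dz": [0, 0, 0, 0, 0], "wx": [0, 0, 0, 0, 0], "wy": [0, 0, 0, 0, 0], "wz": [0, 0, 0, 0, 0]}

```text
clock: 6.45
eef_pos: [571.1, 203.2, 239.6]
eef_rot: [2.704, -0.001, 1.348]
wrist_force: [0.6, 0.7, -2.4]
finger_gap: 7.9
finger_force: 40.0
```

```bash
cat > final.py <<'E'
from h import *; import plate,head
f=np.array([577.8,198.3,222.4]);G=goal(-12.8);print('todo',delta(f-G@[-2.5,0,18],G))
for n in('side','top','wrist'):
    s,im,d=grab(n,None if n!='side' else 'side3.png'); P=wworld(s,d) if n=='wrist' else world(n,d)
    try: plate.rep(P,im,*pose(s),n)
    except Exception as e: print(n,e)
    if n=='wrist': 
        try: head.report(P,im,n)
        except Exception as e: print(e)
    # plate relative to head axes, this camera
    q=(P-f)@cam(-12.8);hsv=cv2.cvtColor(im,cv2.COLOR_RGB2HSV)
    m=(hsv[...,0]<13)&(hsv[...,1]>100)&(abs(q[...,0])<15)&(abs(q[...,1])<70)&(abs(q[...,2])<80)
    print(n,'plate in focus frame',m.sum(),np.percentile(q[m],[1,50,99],axis=0).round(1).tolist())
E
python3 final.py
```

```text
todo [-8.017e-01 -3.346e-01  7.737e-01  1.100e-03 -1.400e-03  3.000e-04]
side 226 [[-54.8, -4.0, -49.5], [-40.1, 2.6, 15.0], [36.2, 3.6, 76.8]]
  +x edge: dx/dz [-3.3000e-02  3.7662e+01] z range 23.1 63.5
  face y ~  [3.6700e-02 2.2000e-03 2.5216e+00]
  bottom edge dz/dx [4.48000e-02 7.24413e+01]
side plate in focus frame 227 [[-3.7, -51.5, -58.1], [2.9, -36.4, 4.1], [4.2, 39.6, 68.7]]
top 225 [[-49.0, 2.2, -46.6], [-26.3, 5.2, 2.8], [41.6, 7.2, 65.1]]
  +x edge: dx/dz [ 0.101 41.584] z range -17.6 7.3
  face y ~  [-3.8000e-03 -1.0300e-02  5.6087e+00]
  bottom edge dz/dx [-0.7918 42.7837]
top plate in focus frame 225 [[2.4, -45.6, -46.4], [5.5, -23.0, 15.9], [7.5, 45.0, 65.2]]
wrist 2686 [[-50.3, -4.6, -47.2], [20.7, -0.9, -45.5], [47.5, 2.8, 52.2]]
  +x edge: dx/dz [1.6000e-02 4.7098e+01] z range -46.8 68.3
  top edge dz/dx [ 1.60000e-03 -4.56899e+01] dy/dx [-4.000e-04 -8.532e-01] 1968
wrist topface n [-0.419  0.098  0.902] tilt 25.5 yaw -13.2 0.37 1458
  rect in head xy at psi=-12: [777.2 312.9] [42.8 47.7] 89.6
  top centre [754.  159.6 328.6] -> lens [709.9 169.  283.4]
  barrel head-frame pct2 x [727.3 727.6 728.1] y [295.7 333.4] lens x,y of est [717.2 312.9 -21.8] 2267
  foot circle [785.9 151.5] 48.6
wrist plate in focus frame 2963 [[-4.9, -47.0, -38.6], [-0.9, 24.2, 64.1], [2.9, 51.0, 66.4]]
```

View pics/side3.png

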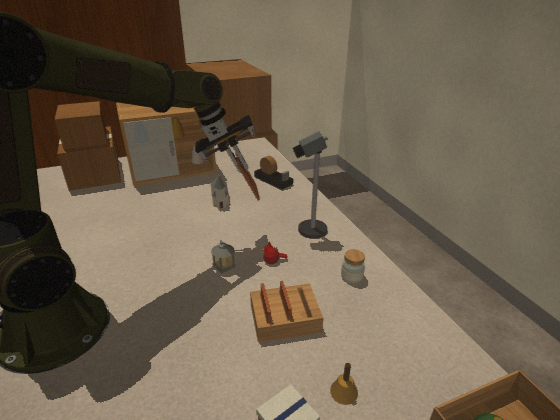

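>>> inch_along:
  motion: {"dx": [0, 0, 0, 0, 0], "dy": [0, 0, 0, 0, 0], "dz": [0, 0, 0, 0, 0], "wx": [0, 0, 0, 0, 0], "wy": [0, 0, 0, 0, 0], "wz": [0, 0, 0, 0, 0]}

```text
clock: 7.1
eef_pos: [571.0, 203.5, 239.2]
eef_rot: [2.705, -0.001, 1.349]
wrist_force: [-0.1, 0.2, -3.0]
finger_gap: 7.7
finger_force: 40.0
```

```bash
python3 -c "
from h import *
s=telemetry.read_state();print(np.abs(s['qd']).max(),s['eef_pos'],s['eef_rot'])
f=np.array([577.8,198.3,222.4]);G=goal(-12.8);print(delta(f-G@[-2.5,0,18],G))"
```

```text
0.0016437534793688647 [571.00228512 203.45903765 239.15230655] [ 2.70459580e+00 -8.06923196e-04  1.34861890e+00]
[-1.0254e+00 -3.7300e-02  4.6590e-01  7.0000e-04 -1.2000e-03  8.0000e-04]
```

The side view shows the plate held at (250,180), tilted and facing the camera head at (312,145). The two short plates are still in the rack at (266,300) and (285,298), and the other objects have not moved. The arm is at rest and about 1 mm from target, so I'm handing in.

```bash
python3 -c "
from cell import manip, camrig, telemetry, workorder
print(workorder.sign_off())"
```

```text
the job is handed in; nothing more can be done
None
```

I drew the tall plate out of the block and handed the job in at about 7 s, with the plate held motionless facing the lens and its middle about 1 mm from the focus point I measured; the short plates and other items had not moved in the last side view.

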